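# Mount a specimen and hold the hand microscope over it

## Robot

A 7-joint arm with a two-finger parallel gripper is mounted at the origin on the work surface. World frame = base frame: x ahead of the robot, y to its left, z up, the work surface at z = 0. Lengths are in mm, angles in rad, forces in N, time in s.
With the tool pointing down it reaches from about 400 to 875 mm from the base axis. Payload 4.4 kg.
Tool frame: the origin (TCP) lies midway between the tips of the shut fingers; the grasp point (between the pads) lies 19 mm behind it; x points along the fingers, z is the direction in which the jaws open and shut, and the axes are right-handed (so a half turn about x gives the same grasp; the last joint's range is limited). The gripper opens to 85 mm and grips with 20 to 120 N. Pads are 22 mm wide; open, the fingers measure 114 mm over their backs; the gripper's body (76 mm by 85 mm) begins 54 mm behind the grasp point. The pads swing forward as they close: fully open they stand 13 mm farther back than shut.
Start: joints at [1.257, 0.628, 0.038, 1.517, -0.027, 0.996, -0.02], TCP at [159.454, -630.153, 231.313] pointing down, gripper open.
Joint ranges: [-3.06, 3.06], [-0.37, 2.12], [-1.25, 1.32], [0.18, 2.47], [-1.1, 4.24], [0.23, 1.98], [-2.94, 2.94]. Speed limits (rad/s): [2.57, 2.57, 3.14, 3.14, 3.14, 3.14, 3.14].

## Interface

Orientations are given as [roll, pitch, yaw] about the fixed x, y, z axes, in that order (R = Rz(yaw) Ry(pitch) Rx(roll)).
In Python, from cell import ctrl gives the robot as it stands. The module is installed in compiled form; this text tells all that it offers.
- The arm moves only by the tool servo_tool, never from a script. Its argument "rows" is a list of rows, each an object of numbers: "dx", "dy", "dz": the shift along the tool's x, y, z in units of 750 mm (1.0 is 750 mm); "wx", "wy", "wz": the turn, a rotation vector about the tool's x, y, z in units of 6 degrees (1.0 is 6 degrees); "fingers": the closure, from 0 (fully open) to 1 (shut). In form: [{"dx": .., "dy": .., "dz": .., "wx": .., "wy": .., "wz": .., "fingers": ..}, ...]. A call has 1 to 5 rows; each row shifts and turns the commanded pose from where the row before left it, along the tool's axes as they then stand; what a row does not reach is not made up. A row lasts 1/8 s, in which the tool goes at most 62.5 mm and 10.7 degrees, less where a joint would pass 70% of its speed; a pose out of reach is approached as far as the arm can. A call with a number of a shift or a turn outside -1 to 1 is refused whole. A call with a gripper value outside its range is refused whole. The fingers move at their own pace and stop on an object; the grip force is fixed at half the most. Time passes only in rows, so rows that do not move let the fingers close. It gives the time, the measured TCP pose, the force and the opening at its end, in the units of the state.
- ctrl.read_state(): the state, without advancing time (a new reading comes with each control period).
- ctrl.get_image(name): name is "side" or "top"; returns the picture (420x560x3 uint8, red, green, blue); there is no depth.
- ctrl.camera_info(name): a dict with "fovy" (degrees; the focal length in pixels is half the picture's height over the tangent of half this angle, whatever the lens; pixels are square), "cx", "cy" (the principal point, pixels), "R" (3x3) and "t" (3): a world point X has camera coordinates R X + t. Camera axes: x right, y down, z forward; pixel columns grow to the right and rows downward; lengths in mm; the calibration is good to about 2 mm. A picture is of the moment at which its call begins. camera_info takes no time and is no camera call.
- ctrl.finish_job(): hands the job in, once; it reports no verdict.
Trained networks look in the newest picture that a camera, given by its name, has taken for a name from the list of things; names that differ only in an ending like _2 or _b are one class to them, and where a whole thing is asked for, a point or a joint stands for the part that bears it (a point fixed in the world has none). Each returns a list of dicts, best first, with "conf" (0 to 1); they miss things now and then, are a little off and sometimes report something else, mostly with a low value. They report only what shows in the picture. A call takes as long as a camera call.
- ctrl.search_frame(label, camera): "extent" ([centre column, centre row, width, height] in pixels, round what is visible of it).
- ctrl.silhouettes(label, camera): "region" (420x560 bool, what is visible of it) and "extent" ([centre column, centre row, width, height] in pixels, round what is visible of it).
- ctrl.mark_of(label, camera): "point" ([column, row] in pixels: a listed point, or the origin of a listed thing).
The state is a dict: "clock": time; "qpos": joint angles; "qd": joint speeds; "tau": joint torques, N m; "eef_pos": TCP position; "tool_rot": TCP orientation; "force": force on the tool from outside, world axes, zero at the start; "torque": the same for the moment, N m; "width": finger opening in mm.
Only numpy, scipy, OpenCV 4.12 (cv2) and the standard library are available. Lean on these libraries where they do the work, as an engineer would, in place of code of your own. Each camera call takes 0.05 s, during which the arm holds its last target.

## Task

Push the orange specimen holder (dark specimen on top) all the way down onto the steel spigot of the black post stand and let go of it; then lift the white hand-held digital microscope out of its grey dock, carry it over the tube rack and hold it upright, nose down, straight above the specimen with about a centimetre of air between them, for taking its picture. Finish still holding it there, motionless; the microscope must never touch the holder or the specimen, and the other things on the bench stay where they are.

Things in the scene. Friction and masses are not known exactly. Their poses are not given: they have to be found in the camera images.
- holder: loose orange upright cylinder, 30 mm diameter, 46 mm tall, about 60 g, a white rim at its top; origin = centre of its underside, z up. A sleeve: blind bore 19 mm diameter, 30 mm deep, open at the bottom. A dark 14 mm wide, 8 mm tall specimen is fixed centrally on its top (total 54 mm). Starts standing on the bench, beyond the tube rack as seen from the robot; grip its sides
- specimen_top (a point): highest point of the specimen, on the holder's axis, 54 mm above the holder's underside
- post_stand: fixed black round stand with blue foot ring, 90 mm diameter, 16 mm tall, left or right of the tube rack; origin = centre of its underside. On it an aluminium shoulder, 36 mm diameter, whose top is at 24 mm, and from there a vertical steel spigot, 16 mm diameter, 26 mm long, its last 6 mm tapering to 9 mm
- shoulder (a point): centre of the shoulder's top (24 mm above the bench): the holder's underside rests here when fully home
- spigot_tip (a point): top centre of the spigot, 50 mm above the bench
- scope: the microscope: loose white cylinder with two blue bands, 115 mm tall, about 0.13 kg: nose 28 mm diameter (lowest 18 mm), body 34 mm diameter from 28 mm up; origin = centre of its nose (lower end), z towards its rear end (up). It stands nose down in the dock, nose 6 mm above the bench. Grip the body 65 to 90 mm above the nose: lower, its end meets the palm
- dock: fixed grey round dock, 68 mm diameter, 26 mm tall, on the other side of the tube rack from the post stand; well 42 mm diameter, its floor 6 mm above the bench; origin = centre of its underside
- rack: bystander: white tube rack, 150 mm (its x) by 74 mm (its y), with red-capped tubes to 90 mm above the bench, 0.6 kg, between the stand and the dock; origin = centre of its underside
- dish: bystander: open glass dish, 90 mm diameter, 16 mm tall; origin = centre of its underside
- jar: bystander: amber jar, 52 mm diameter, 75 mm tall, red lid; origin = centre of its underside
- bottle: bystander: white bottle, 60 mm diameter, 130 mm tall, blue cap; origin = centre of its underside
- slide_box: bystander: blue box 100 x 85 x 35 mm; origin = centre of its underside

How it is judged:
By the outcome, as a careful person would: the job done as asked, in the order asked, and still so for the second after the job is handed in, while the arm keeps its last pose, push and grip.
It also fails if it takes over 67 s, if anything falls off the work surface, if the arm or the gripper's body presses on something with over 40 N, if the wrist force passes 120 N, or if a joint passes its speed limit or range.

## Working session

There is one attempt and no reset: what is moved stays moved. The work goes in short steps, Python scripts to look and compute and a tool call to move; the robot and the scene stay as the last step left them, time stands still between calls to the robot, and variables do not carry over. Pictures are saved under pics/ and viewed, and the job is handed in when it is done.

Besides the shell and the picture viewer there is one more tool, called as name(argument=value, ...) on one line, values as JSON. servo_tool: Moves the arm, as the interface text tells. Its arguments: {"type":"object","properties":{"rows":{"type":"array"}},"required":["rows"]}

```bash
mkdir -p pics; ls
cat > h.py <<'E'
from cell import ctrl
import numpy as np, cv2
def snap(n,f):
    im=ctrl.get_image(n); cv2.imwrite('pics/'+f,cv2.cvtColor(im,cv2.COLOR_RGB2BGR)); return im
def cam(n):
    c=ctrl.camera_info(n); f=210/np.tan(np.radians(c['fovy'])/2); return np.array(c['R']),np.array(c['t']),f,c['cx'],c['cy'],c
def ray(n,p):
    R,t,f,cx,cy,_=cam(n); d=R.T@np.array([(p[0]-cx)/f,(p[1]-cy)/f,1]); return -R.T@t,d/np.linalg.norm(d)
def atz(n,p,z):
    o,d=ray(n,p); return o+d*(z-o[2])/d[2]
def proj(n,X):
    R,t,f,cx,cy,_=cam(n); c=R@np.array(X,float)+t; return np.array([f*c[0]/c[2]+cx,f*c[1]/c[2]+cy])
def tri(pa,pb):
    o1,d1=ray('side',pa);o2,d2=ray('top',pb)
    A=np.stack([d1,-d2],1); s=np.linalg.lstsq(A,o2-o1,rcond=None)[0]
    a=o1+s[0]*d1;b=o2+s[1]*d2; return (a+b)/2,np.linalg.norm(a-b)
E
python3 - <<'E'
from h import *
for n in('side','top'):
    snap(n,n+'0.png'); c=cam(n)[5]; print(n,{k:np.round(v,3).tolist() if not isinstance(v,str) else v for k,v in c.items()})
    print(np.round(-np.array(c['R']).T@np.array(c['t'])))
print(ctrl.read_state())
E
```

```text
pics
side {'fovy': 49.346, 'cx': 272.236, 'cy': 201.691, 'R': [[-0.992, -0.127, 0.013], [-0.102, 0.727, -0.679], [0.077, -0.675, -0.734]], 't': [528.741, 94.212, 1186.975]}
[442. 799. 929.]
top {'fovy': 47.308, 'cx': 283.674, 'cy': 214.94, 'R': [[-0.011, -1.0, 0.001], [-0.997, 0.011, -0.076], [0.076, -0.002, -0.997]], 't': [15.587, 552.9, 1442.328]}
[ 442.   13. 1480.]
{'clock': 0.1, 'qpos': array([ 1.25720577,  0.62923891,  0.03844775,  1.51825337, -0.02698294,
        0.99633113, -0.01999695]), 'qd': array([ 0.00142444, -0.00094128, -0.00164692, -0.00093734,  0.0003965 ,
       -0.00183552,  0.00011274]), 'tau': array([ 3.06316084e-03, -5.64539909e+01,  1.23069115e+00, -1.93975621e+01,
        1.14043415e-02,  5.41675559e-03, -2.50975995e-05]), 'eef_pos': array([ 159.30632368, -629.59664225,  230.49534686]), 'tool_rot': array([-3.12262827,  1.56908363,  1.83756151]), 'force': array([-0.70451356, -0.59306307, -0.18436316]), 'torque': array([-0.0111419 ,  0.01318123, -0.03855996]), 'width': 85.75910163671215}
```

View pics/side0.png

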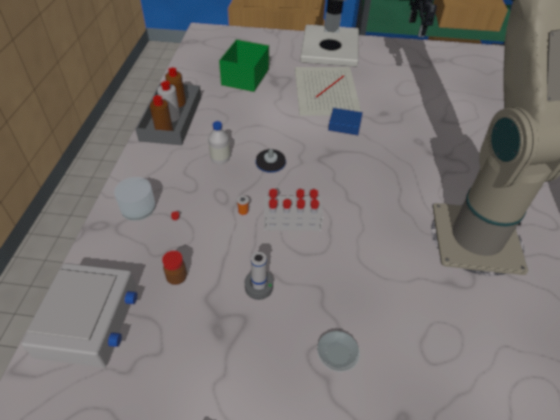

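View pics/top0.png

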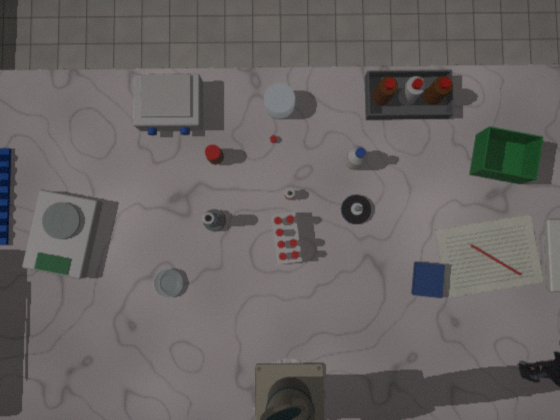

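Run:
```python
from h import *
Z={'holder':0,'specimen_top':54,'post_stand':0,'shoulder':24,'spigot_tip':50,'scope':6,'dock':0,'rack':0,'dish':0,'jar':0,'bottle':0,'slide_box':0}
for l,z in Z.items():
    P={}
    for n in('side','top'):
        r=ctrl.mark_of(l,n)[:2]
        for q in r: print(l,n,round(q['conf'],2),np.round(q['point'],1),'->',np.round(atz(n,q['point'],z),1))
        if r:P[n]=r[0]['point']
    if len(P)==2: a,e=tri(P['side'],P['top']);print('   tri',np.round(a,1),round(e,1))
print(ctrl.read_state()['clock'])
```

```text
holder side 0.6 [242.5 212.6] -> [614.5  -2.7  -0. ]
holder top 0.49 [290.7 195.3] -> [615.6 -13.2   0. ]
   tri [616.9 -13.4 -12.4] 0.2
specimen_top side 0.77 [239.5 197.1] -> [621.6  -8.5  54. ]
specimen_top top 0.64 [287.5 193.9] -> [613.6  -2.7  54. ]
   tri [616.5  -2.3  60.6] 7.5
post_stand side 0.83 [266.6 162.1] -> [ 577.5 -212.2   -0. ]
post_stand top 0.67 [357.8 207.8] -> [ 574.3 -220.7    0. ]
   tri [ 576.9 -222.    -9.1] 3.7
shoulder side 0.75 [266.1 156.6] -> [ 578.7 -209.8   24. ]
shoulder top 0.83 [355.4 208.7] -> [ 569.4 -209.5   24. ]
   tri [ 574.  -209.2   24.4] 9.2
spigot_tip side 0.69 [271.2 149.4] -> [ 564.3 -214.2   50. ]
spigot_tip top 0.81 [358.4 207.7] -> [ 570.1 -214.6   50. ]
   tri [ 567.3 -214.8   49.6] 5.7
scope side 0.68 [259.  284.7] -> [536.4 219.9   6. ]
scope top 0.68 [216.5 216.4] -> [552.  216.4   6. ]
scope top 0.29 [358.2 208.2] -> [ 572.5 -221.     6. ]
   tri [544.6 216.7   1.1] 15.4
dock side 0.87 [256.3 287.6] -> [542.1 224.9   0. ]
dock top 0.62 [216.8 221.5] -> [536.6 216.3   0. ]
   tri [540.3 218.  -11. ] 6.0
rack side 0.74 [288.6 219.
[... 211 characters left out ...]
. ]
dish top 0.96 [167.6 280.3] -> [357.8 367.1   0. ]
   tri [355.6 364.4  12.1] 5.9
jar side 0.64 [174.1 274.9] -> [743.  216.6   0. ]
jar side 0.44 [221.5 157.8] -> [ 715.3 -212.     0. ]
jar top 0.81 [214.7 157.3] -> [737.6 222.7   0. ]
   tri [738.  221.9   8.5] 4.3
bottle side 0.65 [220.7 158.4] -> [ 717.2 -209.     0. ]
bottle side 0.64 [174.3 273.9] -> [743.3 213.8   0. ]
bottle top 0.88 [352.5 157.1] -> [ 733.5 -207.8    0. ]
   tri [ 725.1 -208.2    1.4] 16.1
slide_box side 0.7 [343.6 124.4] -> [ 351.6 -429.9   -0. ]
slide_box top 0.77 [427.7 277.8] -> [ 356.4 -430.1   -0. ]
slide_box top 0.67 [357.8 207.5] -> [ 575.2 -220.7    0. ]
   tri [ 3.540e+02 -4.301e+02 -2.000e-01] 4.8
1.3
```

Run:
```python
from h import *
def crop(f,n,c,r,s,w,circs,out):
    im=cv2.imread('pics/'+f)
    x0,y0=int(c-r),int(r and w-r)
    p=cv2.resize(im[y0:y0+2*r,x0:x0+2*r],None,fx=s,fy=s,interpolation=cv2.INTER_CUBIC)
    for (x,y,z,d,col) in circs:
        a=np.linspace(0,2*np.pi,60)
        q=np.array([proj(n,[x+d/2*np.cos(t),y+d/2*np.sin(t),z]) for t in a])
        q=((q-[x0,y0]+.5)*s).astype(np.int32)
        cv2.polylines(p,[q],True,col,1)
    return p
G=(0,255,0);Y=(0,255,255);M=(255,0,255);C=(255,255,0)
st=(572,-214);ho=(615.5,-6);sc=(543,218)
cs={'st':[(*st,0,90,G),(*st,24,36,Y),(*st,50,9,M)],'ho':[(*ho,0,30,G),(*ho,46,30,Y),(*ho,54,14,M)],'sc':[(*sc,0,68,G),(*sc,26,68,Y),(*sc,121,34,M)]}
for n in('side','top'):
    rows=[]
    for k,(x,y) in (('st',st),('ho',ho),('sc',sc)):
        u=proj(n,[x,y,40]).round()
        rows.append(np.vstack([crop(n+'0.png',n,u[0],30,4.4,u[1],c,0) for c in([],cs[k])]))
    cv2.imwrite('pics/z_%s.png'%n,np.hstack(rows)); print(rows[0].shape)
```

```text
(528, 264, 3)
(528, 264, 3)
```

View pics/z_side.png

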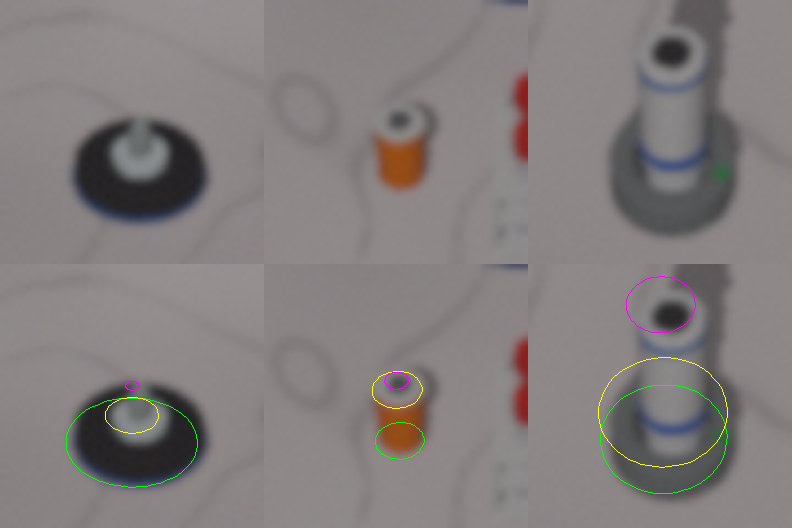

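View pics/z_top.png

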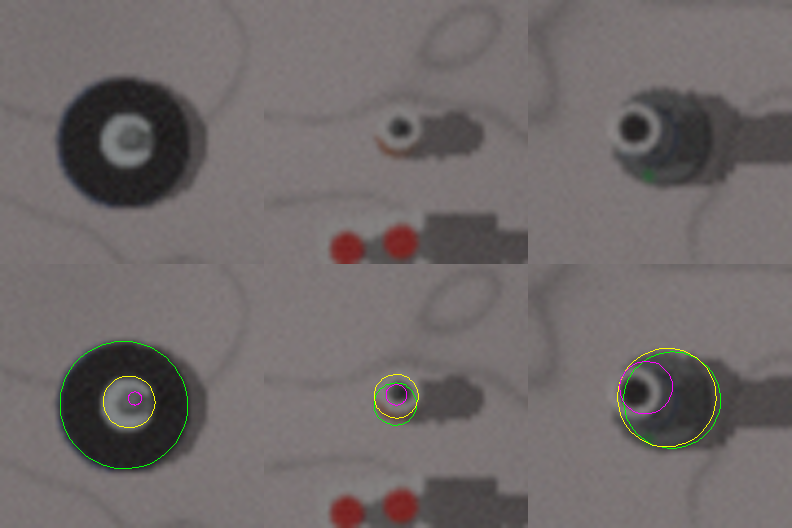

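```bash
cat >> h.py <<'E'
M={'holder':[(0,30),(46,30),(54,14)],'post_stand':[(0,90),(16,90),(24,36),(50,9)],'dock':[(0,68),(26,68)],'scope':[(6,28),(24,28),(34,34),(121,34)],'jar':[(0,52),(75,52)],'bottle':[(0,60),(90,60),(130,25)],'dish':[(0,90),(16,90)]}
def render(n,lab,x,y,s=4,z0=0):
    a=np.linspace(0,2*np.pi,48,endpoint=False)
    im=np.zeros((420*s,560*s),np.uint8)
    L=M[lab]
    for (za,da),(zb,db) in zip(L[:-1],L[1:]):
        pts=[proj(n,[x+d/2*np.cos(t),y+d/2*np.sin(t),z+z0]) for z,d in((za,da),(zb,db)) for t in a]
        q=((np.array(pts)+.5)*s).astype(np.int32)
        cv2.fillConvexPoly(im,cv2.convexHull(q),255)
    return cv2.resize(im,(560,420),interpolation=cv2.INTER_AREA)/255.
def fit(n,lab,mask,xy):
    from scipy.optimize import minimize
    m=cv2.GaussianBlur(mask.astype(float),(0,0),1)
    def c(v): return ((cv2.GaussianBlur(render(n,lab,*v),(0,0),1)-m)**2).sum()
    r=minimize(c,xy,method='Nelder-Mead',options=dict(initial_simplex=[xy,[xy[0]+6,xy[1]],[xy[0],xy[1]+6]],xatol=.1,fatol=.05,maxiter=60))
    return r.x,r.fun,m.sum()
E
python3 - <<'E'
from h import *
g={'holder':(615,-6),'post_stand':(572,-214),'dock':(538,226),'scope':(538,226),'jar':(740,218),'bottle':(725,-209)}
for l,xy in g.items():
    for n in('side','top'):
        r=ctrl.silhouettes(l,n)[:2]
        for q in r[:1]:
            v,f,s=fit(n,l,q['region'],xy); print(l,n,round(q['conf'],2),np.round(q['extent'],1),np.round(v,1),round(f,1),round(s))
print(ctrl.read_state()['clock'])
E
```

```text
Traceback (most recent call last):
  File "h.py", line 31, in fit
    r=minimize(c,xy,method='Nelder-Mead',options=dict(initial_simplex=[xy,[xy[0]+6,xy[1]],[xy[0],xy[1]+6]],xatol=.1,fatol=.05,maxiter=60))
  File "h.py", line 30, in c
    def c(v): return ((cv2.GaussianBlur(render(n,lab,*v),(0,0),1)-m)**2).sum()
                                        ~~~~~~^^^^^^^^^^
  File "h.py", line 23, in render
    pts=[proj(n,[x+d/2*np.cos(t),y+d/2*np.sin(t),z+z0]) for z,d in((za,da),(zb,db)) for t in a]
         ~~~~^^^^^^^^^^^^^^^^^^^^^^^^^^^^^^^^^^^^^^^^^^
  File "h.py", line 12, in proj
    R,t,f,cx,cy,_=cam(n); c=R@np.array(X,float)+t; return np.array([f*c[0]/c[2]+cx,f*c[1]/c[2]+cy])
                  ~~~^^^
  File "h.py", line 6, in cam
    c=ctrl.camera_info(n); f=210/np.tan(np.radians(c['fovy'])/2); return np.array(c['R']),np.array(c['t']),f,c['cx'],c['cy'],c
ValueError: time passes only in moves, steps and waits
```

```bash
sed -i 's/^def cam(n):/import functools\n@functools.lru_cache(None)\ndef cam(n):/' h.py
cat > m.py <<'E'
from h import *
import sys
g={'holder':(615,-6),'post_stand':(572,-214),'dock':(538,226),'scope':(538,226),'jar':(740,218),'bottle':(725,-209)}
if __name__=='__main__':
  for l,xy in g.items():
    for n in('side','top'):
        r=ctrl.silhouettes(l,n)[:2]
        for q in r[:1]:
            v,f,s=fit(n,l,q['region'],xy); print(l,n,round(q['conf'],2),np.round(q['extent'],1),np.round(v,1),round(f,1),round(s))
  print(ctrl.read_state()['clock'])
E
python3 m.py
```

```text
holder side 0.64 [243.2 204.6  10.3  15.5] [613.8  -9.7] 3.4 188
post_stand side 0.91 [271.3 158.4  31.2  24.9] [ 565.9 -214.2] 9.8 658
post_stand top 0.6 [357.2 206.9  31.7  38.7] [ 572.1 -213.6] 7.4 661
dock side 0.82 [259.2 284.8  30.4  23.3] [536.3 225.8] 216.1 479
dock top 0.48 [215.4 220.1  18.8  18.1] [540.4 219.8] 123.9 259
scope side 0.6 [259.1 272.2  15.9  39.8] [536.  222.7] 22.2 506
scope top 0.17 [356.5 209.9  31.7  32.2] [452.7   7.2] 771.4 730
jar side 0.64 [174.  267.6  26.6  33.4] [736.4 219.5] 43.0 657
jar top 0.61 [215.4 154.3  18.4  22. ] [740.6 218.9] 13.6 284
bottle side 0.93 [219.3 141.8  18.7  37.4] [ 720.7 -212.3] 73.2 628
bottle top 0.88 [357.1 155.6  23.6  21.1] [ 724.4 -208.5] 20.7 385
1.95
```

```bash
cat >> h.py <<'E'
from scipy.spatial.transform import Rotation as Ro
def st():
    s=ctrl.read_state(); return s,np.array(s['eef_pos']),Ro.from_euler('xyz',s['tool_rot']).as_matrix()
def plan(target,Rt=None,stepmm=60,stepdeg=6):
    s,p,R=st(); d=np.array(target,float)-p
    print('t',round(s['clock'],2),'pos',p.round(1),'width',round(s['width'],1),'F',np.round(s['force'],1))
    print('tool x',R[:,0].round(3),'z',R[:,2].round(3))
    rv=np.zeros(3) if Rt is None else Ro.from_matrix(R.T@Rt).as_rotvec()
    print('shift tool units total',(R.T@d/750).round(4),'dist',round(np.linalg.norm(d),1))
    if Rt is not None: print('in target axes',(Rt.T@d/750).round(4))
    print('rot tool units total',(np.degrees(rv)/6).round(3))
def down(zd):
    z=np.array([*zd,0],float);z/=np.linalg.norm(z);x=np.array([0,0,-1.]);return np.stack([x,np.cross(z,x),z],1)
E
python3 - <<'E'
from h import *
for z in((0,1),(0,-1)): plan([616,-8,231],down(z))
for n in('side','top'):
    for q in ctrl.silhouettes('rack',n)[:1]:
        ys,xs=np.nonzero(q['region']); print(n,q['conf'],q['extent'],cv2.minAreaRect(np.stack([xs,ys],1).astype(np.float32)))
im=cv2.imread('pics/top0.png')[180:280,240:340];cv2.imwrite('pics/rack.png',cv2.resize(im,None,fx=5,fy=5,interpolation=cv2.INTER_CUBIC))
E
```

```text
t 1.95 pos [ 159.5 -630.1  231.3] width 85.5 F [ 0.   0.9 -0. ]
tool x [ 0.  0. -1.] z [ 0.245 -0.969 -0.   ]
shift tool units total [ 5.000e-04  7.935e-01 -6.549e-01] dist 771.7
in target axes [ 4.000e-04 -6.087e-01  8.295e-01]
rot tool units total [-2.7634e+01  1.0000e-03 -0.0000e+00]
t 1.95 pos [ 159.5 -630.1  231.3] width 85.5 F [ 0.   0.9 -0. ]
tool x [ 0.  0. -1.] z [ 0.245 -0.969 -0.   ]
shift tool units total [ 5.000e-04  7.935e-01 -6.549e-01] dist 771.7
in target axes [ 4.000e-04  6.087e-01 -8.295e-01]
rot tool units total [ 2.366e+00 -0.000e+00 -1.000e-03]
side 0.94 [292.3, 208.1, 62.8, 43.3] ((293.1148681640625, 209.06080627441406), (58.40281295776367, 41.221412658691406), 1.3322197198867798)
top 0.7 [215.6, 220.9, 21.0, 16.1] ((215.56959533691406, 220.21908569335938), (19.600257873535156, 20.820783615112305), 21.037511825561523)
```

View pics/rack.png

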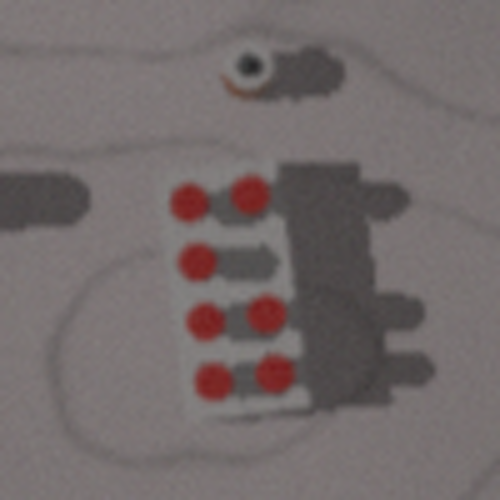

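servo_tool(rows=[{"wx":0.79},{"wx":0.79},{"wx":0.786},{"dy":0.047,"dz":-0.064},{"dy":0.047,"dz":-0.064}])

```text
schema error: expected keys dx, dy, dz, wx, wy, wz, fingers
```

servo_tool(rows=[{"dy":0.047,"dz":-0.064},{"dy":0.047,"dz":-0.064},{"dy":0.047,"dz":-0.064},{"dy":0.047,"dz":-0.064},{"dy":0.047,"dz":-0.064}])

```text
schema error: expected keys dx, dy, dz, wx, wy, wz, fingers
```

servo_tool(rows=[{"dy":0.047,"dz":-0.064},{"dy":0.047,"dz":-0.064},{"dy":0.047,"dz":-0.064},{"dy":0.047,"dz":-0.064},{"dy":0.047,"dz":-0.064}])

```text
schema error: expected keys dx, dy, dz, wx, wy, wz, fingers
```

Run:
```python
from h import *
plan([616,-8,130],down((0,-1)))
for n in('side','top'): snap(n,n+'1.png')
```

```text
t 2.05 pos [ 159.5 -630.2  231.3] width 85.3 F [0.1 0.  0. ]
tool x [ 0. -0. -1.] z [ 0.245 -0.969  0.   ]
shift tool units total [ 0.1351  0.7936 -0.655 ] dist 778.3
in target axes [ 0.1351  0.6087 -0.8296]
rot tool units total [ 2.366  0.    -0.   ]
```

View pics/side1.png

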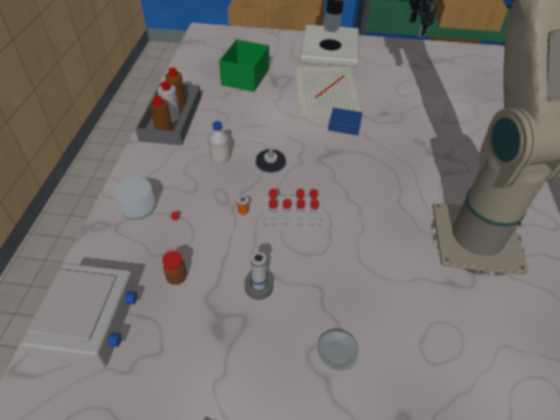

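The picture is unchanged: the moves were refused because every row needs all seven keys.

servo_tool(rows=[{"dx":0,"dy":0,"dz":0,"wx":0.79,"wy":0,"wz":0,"fingers":0},{"dx":0,"dy":0,"dz":0,"wx":0.79,"wy":0,"wz":0,"fingers":0},{"dx":0,"dy":0,"dz":0,"wx":0.786,"wy":0,"wz":0,"fingers":0},{"dx":0,"dy":0.047,"dz":-0.064,"wx":0,"wy":0,"wz":0,"fingers":0},{"dx":0,"dy":0.047,"dz":-0.064,"wx":0,"wy":0,"wz":0,"fingers":0}])

```text
clock: 2.78
eef_pos: [230.5, -533.3, 231.2]
tool_rot: [1.135, 1.57, -0.437]
force: [1.3, -0.3, 0.7]
width: 85.7
```

servo_tool(rows=[{"dx":0,"dy":0.047,"dz":-0.064,"wx":0,"wy":0,"wz":0,"fingers":0},{"dx":0,"dy":0.047,"dz":-0.064,"wx":0,"wy":0,"wz":0,"fingers":0},{"dx":0,"dy":0.047,"dz":-0.064,"wx":0,"wy":0,"wz":0,"fingers":0},{"dx":0,"dy":0.047,"dz":-0.064,"wx":0,"wy":0,"wz":0,"fingers":0},{"dx":0,"dy":0.047,"dz":-0.064,"wx":0,"wy":0,"wz":0,"fingers":0}])

```text
clock: 3.4
eef_pos: [407.4, -292.7, 231.7]
tool_rot: [1.033, 1.57, -0.538]
force: [1.3, -0.6, 1.1]
width: 85.5
```

servo_tool(rows=[{"dx":0,"dy":0.047,"dz":-0.064,"wx":0,"wy":0,"wz":0,"fingers":0},{"dx":0,"dy":0.047,"dz":-0.064,"wx":0,"wy":0,"wz":0,"fingers":0},{"dx":0,"dy":0.047,"dz":-0.064,"wx":0,"wy":0,"wz":0,"fingers":0},{"dx":0,"dy":0.047,"dz":-0.064,"wx":0,"wy":0,"wz":0,"fingers":0},{"dx":0,"dy":0.047,"dz":-0.064,"wx":0,"wy":0,"wz":0,"fingers":0}])

```text
clock: 4.03
eef_pos: [583.6, -52.6, 231.6]
tool_rot: [1.178, 1.57, -0.393]
force: [1.5, -1.1, -0.2]
width: 85.5
```

Run:
```python
from h import *
plan([616,-8,130],down((0,-1)))
for n in('side','top'): snap(n,n+'2.png')
```

```text
t 4.03 pos [583.6 -52.6 231.6] width 85.5 F [ 1.5 -1.1 -0.2]
tool x [ 0.001 -0.    -1.   ] z [-0. -1.  0.]
shift tool units total [ 0.1355  0.0431 -0.0595] dist 115.6
in target axes [ 0.1355  0.0432 -0.0594]
rot tool units total [-0.     0.003 -0.007]
```

View pics/side2.png

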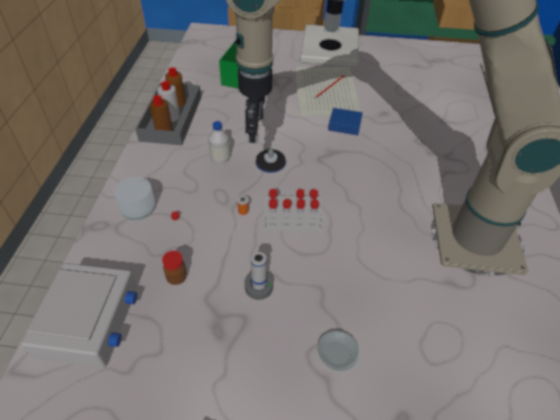

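View pics/top2.png

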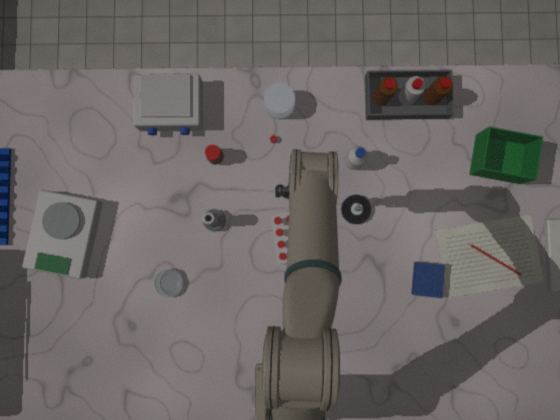

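servo_tool(rows=[{"dx":0.03,"dy":0.0216,"dz":-0.0297,"wx":0,"wy":0,"wz":0,"fingers":0},{"dx":0.05,"dy":0.0216,"dz":-0.0297,"wx":0,"wy":0,"wz":0,"fingers":0},{"dx":0.055,"dy":0,"dz":0,"wx":0,"wy":0,"wz":0,"fingers":0},{"dx":0,"dy":0,"dz":0,"wx":0,"wy":0,"wz":0,"fingers":0}])

```text
clock: 4.62
eef_pos: [612.2, -9.6, 127.2]
tool_rot: [-1.541, 1.564, -3.111]
force: [-0.7, -0.2, 0.7]
width: 85.4
```

Run:
```python
from h import *
plan([616,-8,130],down((0,-1)))
s,p,R=st()
for n in('side','top'):
    im=snap(n,n+'3.png'); im=cv2.cvtColor(im,cv2.COLOR_RGB2BGR)
    for k,c in((p,(0,255,0)),(p+[0,57,-0],(255,255,0)),(p-[0,57,0],(255,255,0)),([616,-8,54],(255,0,255))):
        q=proj(n,k); cv2.circle(im,tuple(int(v) for v in q),1,c,-1)
    q=proj(n,p).astype(int); im=im[q[1]-50:q[1]+50,q[0]-50:q[0]+50]
    cv2.imwrite('pics/%s3z.png'%n,cv2.resize(im,None,fx=4,fy=4,interpolation=cv2.INTER_CUBIC))
a=cv2.imread('pics/side3z.png');b=cv2.imread('pics/top3z.png');cv2.imwrite('pics/z3.png',np.hstack([a,b]))
```

```text
t 4.62 pos [612.2  -9.6 127.2] width 85.4 F [-0.7 -0.2  0.7]
tool x [-0.007 -0.    -1.   ] z [ 0. -1.  0.]
shift tool units total [-0.0037  0.0051 -0.0021] dist 5.0
in target axes [-0.0037  0.0051 -0.0021]
rot tool units total [0.004 0.002 0.068]
```

View pics/z3.png

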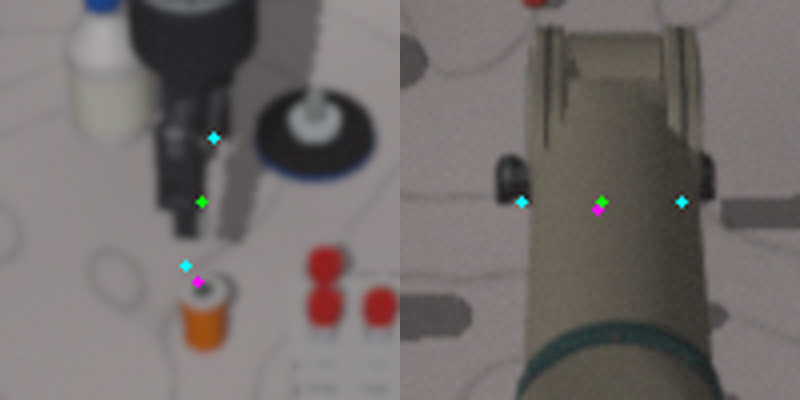

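servo_tool(rows=[{"dx":0,"dy":0.0033,"dz":-0.001,"wx":0,"wy":0,"wz":0.068,"fingers":0},{"dx":0.03,"dy":0,"dz":0,"wx":0,"wy":0,"wz":0,"fingers":0},{"dx":0.05,"dy":0,"dz":0,"wx":0,"wy":0,"wz":0,"fingers":0},{"dx":0.05,"dy":0,"dz":0,"wx":0,"wy":0,"wz":0,"fingers":0},{"dx":0,"dy":0,"dz":0,"wx":0,"wy":0,"wz":0,"fingers":0}])

```text
clock: 5.35
eef_pos: [616.8, -9.1, 31.7]
tool_rot: [1.576, 1.567, 0.005]
force: [-0.0, -0.1, 0.1]
width: 85.4
```

```bash
cat >> h.py <<'E'
def zoom(tag,pts,ctr,r=50,s=4):
    o=[]
    for n in('side','top'):
        im=cv2.cvtColor(snap(n,tag+n+'.png'),cv2.COLOR_RGB2BGR)
        q=proj(n,ctr).round().astype(int); x0=max(q[0]-r,0);y0=max(q[1]-r,0)
        im=cv2.resize(im[y0:y0+2*r,x0:x0+2*r],None,fx=s,fy=s,interpolation=cv2.INTER_CUBIC)
        for P,c in pts:
            u=((proj(n,P)-[x0,y0]+.5)*s).astype(int); cv2.circle(im,tuple(map(int,u)),2,c,-1)
        o.append(im); print(n,'crop origin',x0,y0,'scale',s)
    cv2.imwrite('pics/'+tag+'.png',np.hstack(o))
E
python3 - <<'E'
from h import *
plan([614.5,-9,10],down((0,-1)))
zoom('z4',[],[614,-9,40],40,5)
E
```

```text
t 5.35 pos [616.8  -9.1  31.7] width 85.4 F [-0.  -0.1  0.1]
tool x [ 0.004  0.    -1.   ] z [-0. -1. -0.]
shift tool units total [ 0.0289 -0.0032 -0.0001] dist 21.8
in target axes [ 0.0289 -0.003  -0.0001]
rot tool units total [-0.004 -0.    -0.039]
side crop origin 203 161 scale 5
top crop origin 250 154 scale 5
```

View pics/z4.png

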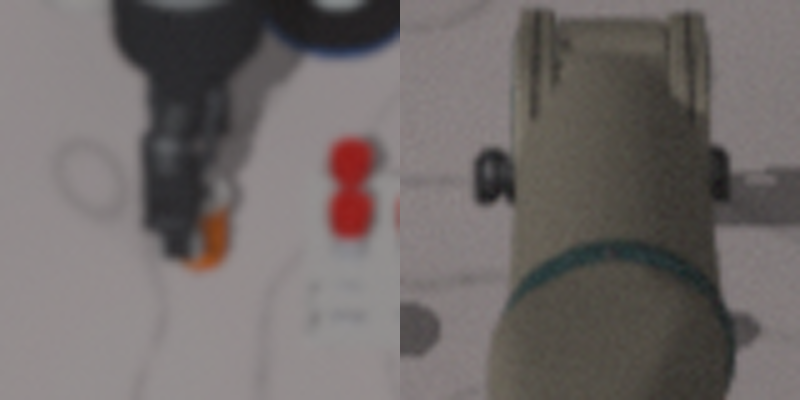

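servo_tool(rows=[{"dx":0.014,"dy":-0.0057,"dz":0,"wx":0,"wy":0,"wz":-0.039,"fingers":0},{"dx":0.014,"dy":0,"dz":0,"wx":0,"wy":0,"wz":0,"fingers":0},{"dx":0,"dy":0,"dz":0,"wx":0,"wy":0,"wz":0,"fingers":0},{"dx":0,"dy":0,"dz":0,"wx":0,"wy":0,"wz":0,"fingers":0.4},{"dx":0,"dy":0,"dz":0,"wx":0,"wy":0,"wz":0,"fingers":0.5}])

```text
clock: 6.08
eef_pos: [614.1, -8.8, 11.8]
tool_rot: [1.572, 1.567, 0.001]
force: [-0.6, -0.5, -0.4]
width: 51.7
```

servo_tool(rows=[{"dx":0,"dy":0,"dz":0,"wx":0,"wy":0,"wz":0,"fingers":1},{"dx":0,"dy":0,"dz":0,"wx":0,"wy":0,"wz":0,"fingers":1},{"dx":0,"dy":0,"dz":0,"wx":0,"wy":0,"wz":0,"fingers":1},{"dx":0,"dy":0,"dz":0,"wx":0,"wy":0,"wz":0,"fingers":1},{"dx":0,"dy":0,"dz":0,"wx":0,"wy":0,"wz":0,"fingers":1}])

```text
clock: 6.7
eef_pos: [614.1, -8.7, 11.8]
tool_rot: [1.604, 1.567, 0.033]
force: [-0.7, 0.3, 5.0]
width: 28.5
```

Run:
```python
from h import *
plan([612.5,-9,10],down((0,-1)))
zoom('z5',[],[614,-9,40],40,5)
```

```text
t 6.7 pos [614.1  -8.7  11.8] width 28.5 F [-0.7  0.3  5. ]
tool x [ 0.004  0.    -1.   ] z [ 0. -1. -0.]
shift tool units total [ 0.0024 -0.0021  0.0004] dist 2.4
in target axes [ 0.0025 -0.0021  0.0004]
rot tool units total [ 0.001 -0.001 -0.034]
side crop origin 203 161 scale 5
top crop origin 250 154 scale 5
```

View pics/z5.png

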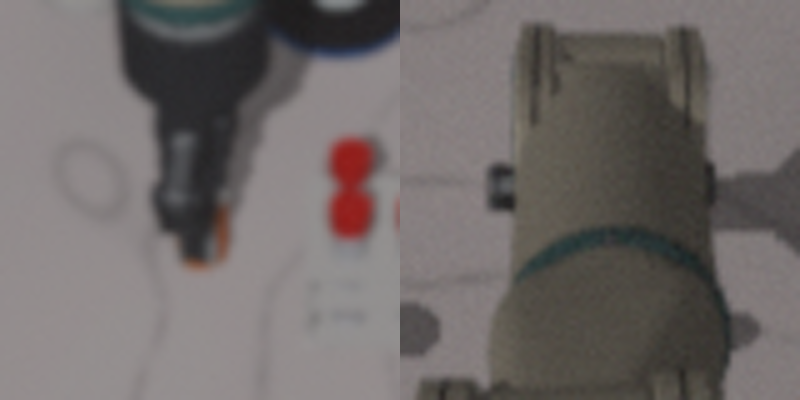

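servo_tool(rows=[{"dx":-0.03,"dy":0,"dz":0,"wx":0,"wy":0,"wz":-0.034,"fingers":1},{"dx":-0.05,"dy":0,"dz":0,"wx":0,"wy":0,"wz":0,"fingers":1},{"dx":-0.053,"dy":0,"dz":0.03,"wx":0,"wy":0,"wz":0,"fingers":1},{"dx":0,"dy":0,"dz":0.06,"wx":0,"wy":0,"wz":0,"fingers":1},{"dx":0,"dy":-0.03,"dz":0.06,"wx":0,"wy":0,"wz":0,"fingers":1}])

```text
clock: 7.42
eef_pos: [592.7, -122.6, 111.6]
tool_rot: [1.218, 1.568, -0.351]
force: [-0.9, 0.8, -1.0]
width: 28.7
```

servo_tool(rows=[{"dx":0,"dy":-0.03,"dz":0.06,"wx":0,"wy":0,"wz":0,"fingers":1},{"dx":0,"dy":0,"dz":0.045,"wx":0,"wy":0,"wz":0,"fingers":1},{"dx":0,"dy":0,"dz":0.018,"wx":0,"wy":0,"wz":0,"fingers":1},{"dx":0,"dy":0,"dz":0,"wx":0,"wy":0,"wz":0,"fingers":1},{"dx":0,"dy":0,"dz":0,"wx":0,"wy":0,"wz":0,"fingers":1}])

```text
clock: 8.05
eef_pos: [569.3, -211.1, 111.0]
tool_rot: [-2.746, 1.569, 1.969]
force: [-0.1, 0.6, -1.3]
width: 28.6
```

Run:
```python
from h import *
plan([569,-214,80],down((0,-1)))
zoom('z6',[],[569,-214,60],40,5)
```

```text
t 8.05 pos [ 569.3 -211.1  111. ] width 28.6 F [-0.1  0.6 -1.3]
tool x [-0.001  0.002 -1.   ] z [ 0.003 -1.    -0.002]
shift tool units total [ 0.0413 -0.0004  0.004 ] dist 31.1
in target axes [ 0.0413 -0.0004  0.0039]
rot tool units total [ 0.025 -0.017  0.007]
side crop origin 230 107 scale 5
top crop origin 319 168 scale 5
```

View pics/z6.png

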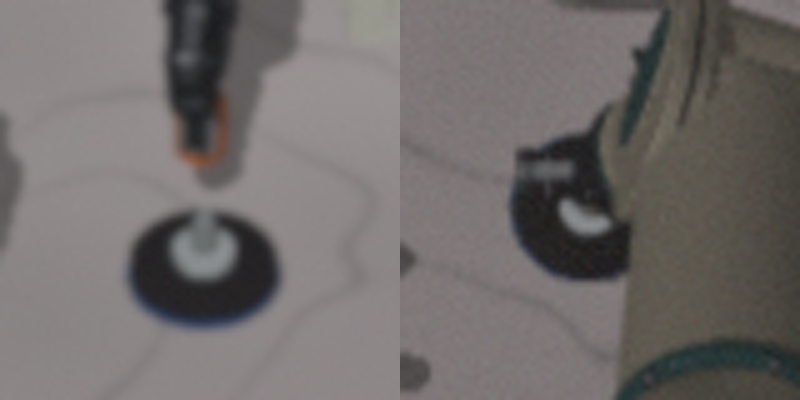

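Run:
```python
from h import *
def z(P): return ((proj('side',P)-[230,107]+.5)*5).round(1)
def low(x,y,zz,d): 
    a=np.linspace(0,6.3,200); q=np.array([z([x+d/2*np.cos(t),y+d/2*np.sin(t),zz]) for t in a]); return q[:,1].max(),q[:,0].min(),q[:,0].max()
x,y=569.3,-211
print('holder bottom pred',low(x,y,99.2,30),low(x,y-5,99.2,30))
print('specimen', z([x,y,153]))
for yy in(-211,-214): print('ring',low(x,yy,0,90),'shoulder',low(x,yy,24,36),'base of sh',low(x,yy,16,36),'tip',z([x,yy,50]))
for n in('side','top'):
  for l in('spigot_tip','shoulder','post_stand'):
    for q in ctrl.mark_of(l,n)[:1]: print(l,n,round(q['conf'],2),((np.array(q['point'])-[230,107]+.5)*5).round(1) if n=='side' else q['point'])
  for q in ctrl.silhouettes('holder',n)[:1]:
    print(n,q['conf'],q['extent'],np.array(q['extent']))
```

```text
holder bottom pred (np.float64(168.3), np.float64(173.7), np.float64(226.4)) (np.float64(162.7), np.float64(174.9), np.float64(227.5))
specimen [200.9  75. ]
ring (np.float64(332.4), np.float64(123.7), np.float64(273.6)) shoulder (np.float64(271.1), np.float64(168.6), np.float64(229.3)) base of sh (np.float64(281.2), np.float64(168.7), np.float64(229.1)) tip [199.4 217.2]
ring (np.float64(329.0), np.float64(124.5), np.float64(274.1)) shoulder (np.float64(267.7), np.float64(169.4), np.float64(230.0)) base of sh (np.float64(277.8), np.float64(169.4), np.float64(229.7)) tip [200.  213.9]
spigot_tip side 0.89 [214.5 229.5]
shoulder side 0.77 [174.5 254.5]
post_stand side 0.56 [183.5 273. ]
side 0.45 [272.0, 129.2, 7.7, 13.0] [272.  129.2   7.7  13. ]
spigot_tip top 0.57 [354.5, 207.9]
shoulder top 0.8 [358.2, 209.8]
post_stand top 0.63 [357.3, 208.7]
top 0.51 [216.4, 220.0, 17.5, 17.4] [216.4 220.   17.5  17.4]
```

servo_tool(rows=[{"dx":0.03,"dy":-0.0012,"dz":0.004,"wx":0.02,"wy":-0.017,"wz":0.007,"fingers":1},{"dx":0.026,"dy":0,"dz":0,"wx":0,"wy":0,"wz":0,"fingers":1},{"dx":0,"dy":0,"dz":0,"wx":0,"wy":0,"wz":0,"fingers":1},{"dx":0,"dy":0,"dz":0,"wx":0,"wy":0,"wz":0,"fingers":1}])

```text
clock: 9.05
eef_pos: [568.4, -216.8, 69.9]
tool_rot: [0.482, 1.568, -1.091]
force: [0.2, 0.2, -0.6]
width: 28.4
```

```bash
cat > ov.py <<'E'
from h import *
def ov(tag,ctr,items,r=26,s=11,n='side'):
    im=cv2.cvtColor(snap(n,tag+n+'.png'),cv2.COLOR_RGB2BGR)
    q=proj(n,ctr).round().astype(int);x0,y0=q-r
    im=cv2.resize(im[y0:y0+2*r,x0:x0+2*r],None,fx=s,fy=s,interpolation=cv2.INTER_CUBIC)
    b=im.copy()
    for x,y,z,d,c in items:
        a=np.linspace(0,2*np.pi,60);u=np.array([proj(n,[x+d/2*np.cos(t),y+d/2*np.sin(t),z]) for t in a])
        cv2.polylines(b,[((u-[x0,y0]+.5)*s).astype(np.int32)],True,c,1)
    if 2*r*s*2>800: f=400/(2*r*s)
    else: f=1
    return cv2.resize(np.hstack([im,b]),None,fx=f,fy=f,interpolation=cv2.INTER_AREA)
E
python3 - <<'E'
from ov import *
plan([568.3,-214,66],down((0,-1)))
s,p,R=st(); u=p[2]-11.8
S=(567,-214)
cv2.imwrite('pics/z7.png',ov('z7',[568,-214,50],[(*S,0,90,(0,255,0)),(*S,24,36,(0,255,255)),(*S,50,9,(255,0,255)),(p[0],p[1],u,30,(255,255,0)),(p[0],p[1],u+46,30,(255,255,0))]))
E
```

```text
t 9.05 pos [ 568.4 -216.8   69.9] width 28.4 F [ 0.2  0.2 -0.6]
tool x [ 0.001 -0.002 -1.   ] z [-0.002 -1.     0.002]
shift tool units total [ 0.0052 -0.0001 -0.0037] dist 4.8
in target axes [ 0.0052 -0.0001 -0.0037]
rot tool units total [-0.02  0.02 -0.01]
```

View pics/z7.png

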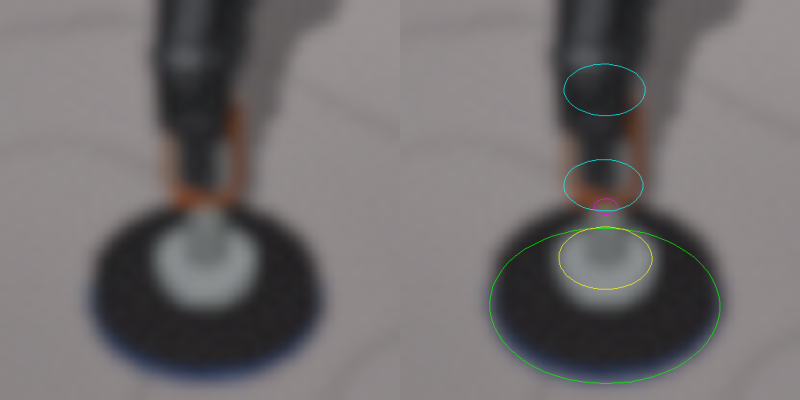

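servo_tool(rows=[{"dx":0,"dy":-0.0013,"dz":-0.0037,"wx":-0.02,"wy":0.02,"wz":-0.01,"fingers":1},{"dx":0,"dy":0,"dz":0,"wx":0,"wy":0,"wz":0,"fingers":1},{"dx":0,"dy":0,"dz":0,"wx":0,"wy":0,"wz":0,"fingers":1}])

```text
clock: 9.48
eef_pos: [567.1, -213.9, 69.6]
tool_rot: [-2.03, 1.57, 2.683]
force: [0.0, 0.2, -0.1]
width: 28.5
```

Run:
```python
from h import *
plan([567.4,-214,62],down((0,-1)))
```

```text
t 9.47 pos [ 567.1 -213.9   69.6] width 28.5 F [ 0.   0.2 -0.1]
tool x [-0.  0. -1.] z [ 0. -1. -0.]
shift tool units total [0.0101 0.0004 0.0002] dist 7.6
in target axes [0.0101 0.0004 0.0002]
rot tool units total [ 0.    -0.002  0.004]
```

servo_tool(rows=[{"dx":0.006,"dy":0.0004,"dz":0,"wx":0,"wy":0,"wz":0,"fingers":1},{"dx":0.006,"dy":0,"dz":0,"wx":0,"wy":0,"wz":0,"fingers":1},{"dx":0.005,"dy":0,"dz":0,"wx":0,"wy":0,"wz":0,"fingers":1},{"dx":0,"dy":0,"dz":0,"wx":0,"wy":0,"wz":0,"fingers":1}])

```text
clock: 9.98
eef_pos: [566.9, -213.7, 56.0]
tool_rot: [-1.92, 1.569, 2.792]
force: [-0.9, 0.1, -1.4]
width: 28.1
```

Run:
```python
from ov import *
plan([567.4,-214,62],down((0,-1)))
s,p,R=st();u=p[2]-11.8
print(s['torque'].round(2));S=(567,-214)
cv2.imwrite('pics/z8.png',ov('z8',[568,-214,50],[(*S,0,90,(0,255,0)),(p[0],p[1],u,30,(255,255,0))]))
```

```text
t 9.97 pos [ 566.9 -213.7   56. ] width 28.1 F [-0.9  0.1 -1.4]
tool x [-0.002  0.001 -1.   ] z [ 0.    -1.    -0.001]
shift tool units total [-0.008   0.0007  0.0003] dist 6.0
in target axes [-0.008   0.0007  0.0003]
rot tool units total [ 0.    -0.006  0.016]
[0.04 0.   0.04]
```

View pics/z8.png

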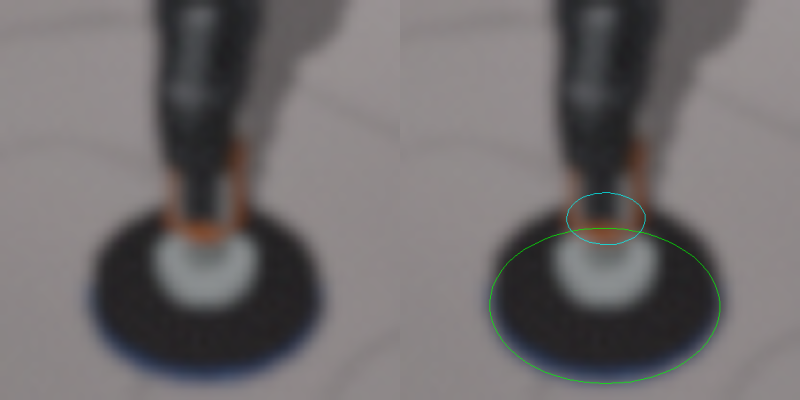

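servo_tool(rows=[{"dx":0.004,"dy":0,"dz":0,"wx":0,"wy":0,"wz":0,"fingers":1},{"dx":0.004,"dy":0,"dz":0,"wx":0,"wy":0,"wz":0,"fingers":1},{"dx":0,"dy":0,"dz":0,"wx":0,"wy":0,"wz":0,"fingers":1}])

```text
clock: 10.4
eef_pos: [567.0, -213.8, 50.2]
tool_rot: [-1.933, 1.569, 2.779]
force: [0.2, 0.2, -0.8]
width: 28.1
```

servo_tool(rows=[{"dx":0.005,"dy":0,"dz":0,"wx":0,"wy":0,"wz":0,"fingers":1},{"dx":0.005,"dy":0,"dz":0,"wx":0,"wy":0,"wz":0,"fingers":1},{"dx":0,"dy":0,"dz":0,"wx":0,"wy":0,"wz":0,"fingers":1}])

```text
clock: 10.78
eef_pos: [566.9, -213.7, 42.6]
tool_rot: [-1.922, 1.569, 2.791]
force: [0.5, 0.0, -1.1]
width: 28.4
```

servo_tool(rows=[{"dx":0.004,"dy":0,"dz":0,"wx":0,"wy":0,"wz":0,"fingers":1},{"dx":0.003,"dy":0,"dz":0,"wx":0,"wy":0,"wz":0,"fingers":1},{"dx":0,"dy":0,"dz":0,"wx":0,"wy":0,"wz":0,"fingers":1}])

```text
clock: 11.15
eef_pos: [567.1, -213.8, 37.6]
tool_rot: [-1.914, 1.57, 2.799]
force: [0.8, -0.0, -0.4]
width: 28.3
```

servo_tool(rows=[{"dx":0.003,"dy":0,"dz":0,"wx":0,"wy":0,"wz":0,"fingers":1},{"dx":0.002,"dy":0,"dz":0,"wx":0,"wy":0,"wz":0,"fingers":1},{"dx":0,"dy":0,"dz":0,"wx":0,"wy":0,"wz":0,"fingers":1}])

```text
clock: 11.52
eef_pos: [567.6, -213.9, 35.8]
tool_rot: [2.494, 1.571, 0.923]
force: [-2.4, 1.8, 12.5]
width: 28.4
```

Run:
```python
from ov import *
plan([567.4,-214,62],down((0,-1)))
s,p,R=st();u=p[2]-11.8
S=(567,-214)
cv2.imwrite('pics/z9.png',ov('z9',[568,-214,50],[(*S,0,90,(0,255,0)),(p[0],p[1],24,30,(255,255,0)),(p[0],p[1],24,36,(255,255,0))]))
```

```text
t 11.53 pos [ 567.6 -213.9   35.8] width 28.4 F [-2.4  1.8 12.5]
tool x [ 0.  0. -1.] z [-0. -1. -0.]
shift tool units total [-0.0349 -0.0002  0.0002] dist 26.2
in target axes [-0.0349 -0.0002  0.0002]
rot tool units total [-0.    -0.001 -0.001]
```

View pics/z9.png

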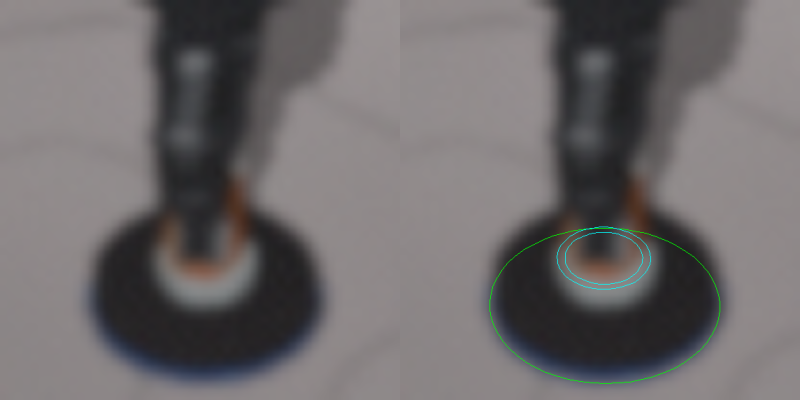

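servo_tool(rows=[{"dx":0.002,"dy":0,"dz":0,"wx":0,"wy":0,"wz":0,"fingers":1},{"dx":0.001,"dy":0,"dz":0,"wx":0,"wy":0,"wz":0,"fingers":1},{"dx":0,"dy":0,"dz":0,"wx":0,"wy":0,"wz":0,"fingers":1},{"dx":0,"dy":0,"dz":0,"wx":0,"wy":0,"wz":0,"fingers":1}])

```text
clock: 12.08
eef_pos: [567.6, -213.9, 35.6]
tool_rot: [1.638, 1.57, 0.067]
force: [-7.2, 3.1, 28.3]
width: 28.4
```

servo_tool(rows=[{"dx":-0.003,"dy":0,"dz":0,"wx":0,"wy":0,"wz":0,"fingers":1},{"dx":0,"dy":0,"dz":0,"wx":0,"wy":0,"wz":0,"fingers":0.6},{"dx":0,"dy":0,"dz":0,"wx":0,"wy":0,"wz":0,"fingers":0.3},{"dx":0,"dy":0,"dz":0,"wx":0,"wy":0,"wz":0,"fingers":0},{"dx":0,"dy":0,"dz":0,"wx":0,"wy":0,"wz":0,"fingers":0}])

```text
clock: 12.7
eef_pos: [567.1, -213.8, 33.7]
tool_rot: [-1.934, 1.569, 2.778]
force: [-0.2, 0.5, 0.3]
width: 84.9
```

servo_tool(rows=[{"dx":0,"dy":0,"dz":0,"wx":0,"wy":0,"wz":0,"fingers":0},{"dx":-0.02,"dy":0,"dz":0,"wx":0,"wy":0,"wz":0,"fingers":0},{"dx":-0.05,"dy":0,"dz":0,"wx":0,"wy":0,"wz":0,"fingers":0},{"dx":-0.07,"dy":0,"dz":0,"wx":0,"wy":0,"wz":0,"fingers":0},{"dx":-0.08,"dy":0,"dz":0,"wx":0,"wy":0,"wz":0,"fingers":0}])

```text
clock: 13.32
eef_pos: [566.9, -213.7, 201.2]
tool_rot: [-1.943, 1.57, 2.769]
force: [2.6, 0.2, 0.4]
width: 85.6
```

Run:
```python
from ov import *
plan([538,223,200],down((0,-1)))
S=(567,-214)
cv2.imwrite('pics/z10.png',ov('z10',[568,-214,50],[(*S,0,90,(0,255,0)),(*S,24,30,(255,255,0)),(*S,70,30,(255,255,0)),(*S,78,14,(255,0,255))]))
```

```text
t 13.32 pos [ 566.9 -213.7  201.2] width 85.6 F [2.6 0.2 0.4]
tool x [-0.001  0.    -1.   ] z [-0. -1. -0.]
shift tool units total [ 0.002  -0.0386 -0.5823] dist 437.7
in target axes [ 0.0017 -0.0385 -0.5823]
rot tool units total [-0.    -0.004  0.011]
```

View pics/z10.png

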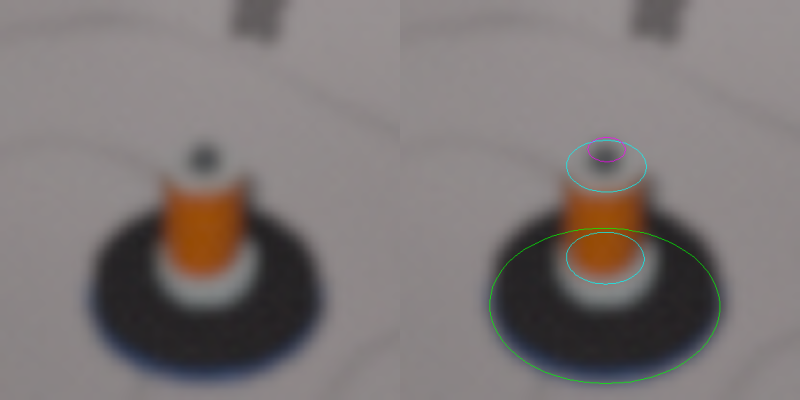

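servo_tool(rows=[{"dx":0,"dy":-0.0051,"dz":-0.0729,"wx":0,"wy":0,"wz":0,"fingers":0},{"dx":0,"dy":-0.0051,"dz":-0.0729,"wx":0,"wy":0,"wz":0,"fingers":0},{"dx":0,"dy":-0.0051,"dz":-0.0729,"wx":0,"wy":0,"wz":0,"fingers":0},{"dx":0,"dy":-0.0051,"dz":-0.0729,"wx":0,"wy":0,"wz":0,"fingers":0},{"dx":0,"dy":-0.0051,"dz":-0.0729,"wx":0,"wy":0,"wz":0,"fingers":0}])

```text
clock: 14.0
eef_pos: [548.2, 61.2, 200.2]
tool_rot: [2.194, 1.57, 0.623]
force: [0.5, 0.4, -0.1]
width: 85.5
```

servo_tool(rows=[{"dx":0,"dy":-0.0051,"dz":-0.0729,"wx":0,"wy":0,"wz":0,"fingers":0},{"dx":0,"dy":-0.0051,"dz":-0.0729,"wx":0,"wy":0,"wz":0,"fingers":0},{"dx":0,"dy":-0.0051,"dz":-0.0729,"wx":0,"wy":0,"wz":0,"fingers":0},{"dx":0,"dy":0,"dz":0,"wx":0,"wy":0,"wz":0,"fingers":0},{"dx":0,"dy":0,"dz":0,"wx":0,"wy":0,"wz":0,"fingers":0}])

```text
clock: 14.62
eef_pos: [536.8, 222.9, 199.7]
tool_rot: [-0.493, 1.57, -2.064]
force: [0.3, -1.2, -0.2]
width: 85.5
```

Run:
```python
from ov import *
plan([536.5,223.5,62],down((0,-1)))
S=(536.5,223.5)
G,Y,M,C=(0,255,0),(0,255,255),(255,0,255),(255,255,0)
it=[(*S,0,68,G),(*S,26,68,G),(*S,26,42,Y),(*S,121,34,M),(*S,30,30,M)]
a=ov('z11',[536,223,80],it,36,8,'side');b=ov('z11',[536,223,80],it,36,8,'top')
print(a.shape);cv2.imwrite('pics/z11.png',cv2.resize(np.vstack([a,b]),None,fx=.75,fy=.75))
```

```text
t 14.62 pos [536.8 222.9 199.7] width 85.5 F [ 0.3 -1.2 -0.2]
tool x [-0. -0. -1.] z [ 0. -1.  0.]
shift tool units total [ 0.1836 -0.0004 -0.0009] dist 137.7
in target axes [ 0.1836 -0.0004 -0.0009]
rot tool units total [0.001 0.004 0.002]
(400, 800, 3)
```

View pics/z11.png

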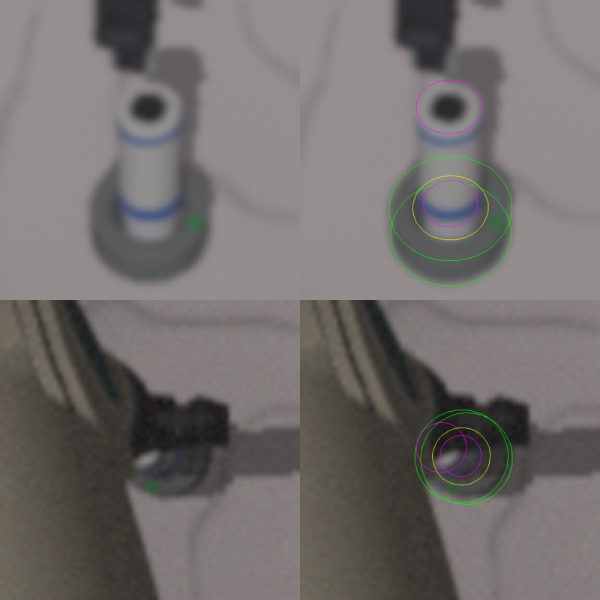

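servo_tool(rows=[{"dx":0.05,"dy":0,"dz":-0.0009,"wx":0,"wy":0,"wz":0,"fingers":0},{"dx":0.06,"dy":0,"dz":0,"wx":0,"wy":0,"wz":0,"fingers":0},{"dx":0.05,"dy":0,"dz":0,"wx":0,"wy":0,"wz":0,"fingers":0},{"dx":0.0236,"dy":0,"dz":0,"wx":0,"wy":0,"wz":0,"fingers":0},{"dx":0,"dy":0,"dz":0,"wx":0,"wy":0,"wz":0,"fingers":0}])

```text
clock: 15.35
eef_pos: [536.5, 223.0, 61.0]
tool_rot: [-1.254, 1.568, -2.827]
force: [0.5, 0.6, -0.5]
width: 85.5
```

Run:
```python
from ov import *
plan([537,223.5,62],down((0,-1)))
S=(537,223.5)
cv2.imwrite('pics/z12.png',ov('z12',[536,223,80],[(*S,121,34,(255,0,255))],36,8,'side'))
```

```text
t 15.35 pos [536.5 223.   61. ] width 85.5 F [ 0.5  0.6 -0.5]
tool x [-0.002 -0.001 -1.   ] z [-0.002 -1.     0.001]
shift tool units total [-0.0014  0.0007 -0.0007] dist 1.3
in target axes [-0.0014  0.0007 -0.0007]
rot tool units total [-0.015  0.007  0.022]
```

View pics/z12.png

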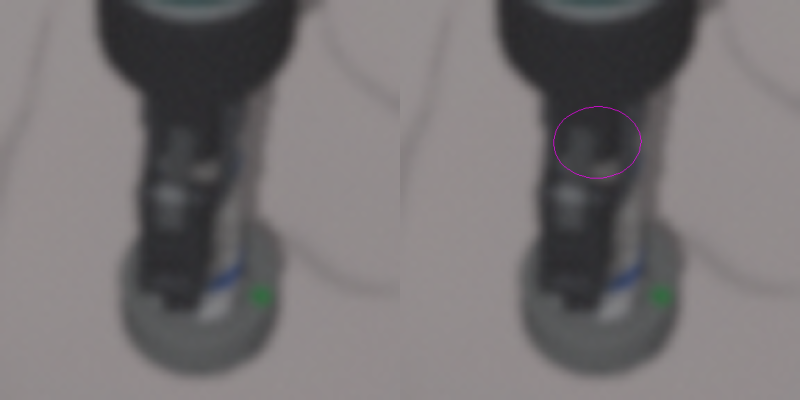

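servo_tool(rows=[{"dx":0,"dy":0,"dz":0,"wx":0,"wy":0,"wz":0.02,"fingers":0.4},{"dx":0,"dy":0,"dz":0,"wx":0,"wy":0,"wz":0,"fingers":0.5},{"dx":0,"dy":0,"dz":0,"wx":0,"wy":0,"wz":0,"fingers":1},{"dx":0,"dy":0,"dz":0,"wx":0,"wy":0,"wz":0,"fingers":1},{"dx":0,"dy":0,"dz":0,"wx":0,"wy":0,"wz":0,"fingers":1}])

```text
clock: 16.02
eef_pos: [537.2, 224.7, 62.5]
tool_rot: [1.996, 1.568, 0.425]
force: [-1.1, -0.8, 6.1]
width: 32.7
```

servo_tool(rows=[{"dx":0,"dy":0,"dz":0,"wx":0,"wy":0,"wz":0,"fingers":1},{"dx":0,"dy":0,"dz":0,"wx":0,"wy":0,"wz":0,"fingers":1},{"dx":0,"dy":0,"dz":0,"wx":0,"wy":0,"wz":0,"fingers":1}])

```text
clock: 16.4
eef_pos: [537.2, 224.8, 62.5]
tool_rot: [1.998, 1.568, 0.427]
force: [-1.1, -0.2, 6.4]
width: 32.5
```

servo_tool(rows=[{"dx":-0.02,"dy":0,"dz":0,"wx":0,"wy":0,"wz":0,"fingers":1},{"dx":-0.04,"dy":0,"dz":0,"wx":0,"wy":0,"wz":0,"fingers":1},{"dx":-0.05,"dy":0,"dz":0,"wx":0,"wy":0,"wz":0,"fingers":1},{"dx":-0.05,"dy":0,"dz":0,"wx":0,"wy":0,"wz":0,"fingers":1},{"dx":-0.01,"dy":0,"dz":0,"wx":0,"wy":0,"wz":0,"fingers":1}])

```text
clock: 17.02
eef_pos: [538.0, 224.7, 192.2]
tool_rot: [1.948, 1.564, 0.377]
force: [0.5, 0.3, -1.2]
width: 32.7
```

Run:
```python
from ov import *
plan([567.5,-214,190],down((0,-1)))
s,p,R=st(); n=p[2]-56.5
G,Y,M,C=(0,255,0),(0,255,255),(255,0,255),(255,255,0)
cv2.imwrite('pics/z13.png',ov('z13',[536,223,180],[(p[0],p[1],n,28,M),(p[0],p[1],n+28,34,M),(p[0],p[1],n+115,34,G)],44,8,'side'))
```

```text
t 17.02 pos [538.  224.7 192.2] width 32.7 F [ 0.5  0.3 -1.2]
tool x [ 0.006  0.002 -1.   ] z [-0.    -1.    -0.002]
shift tool units total [0.0017 0.0394 0.5849] dist 439.7
in target axes [0.0029 0.0394 0.5849]
rot tool units total [-0.001 -0.023 -0.059]
```

View pics/z13.png

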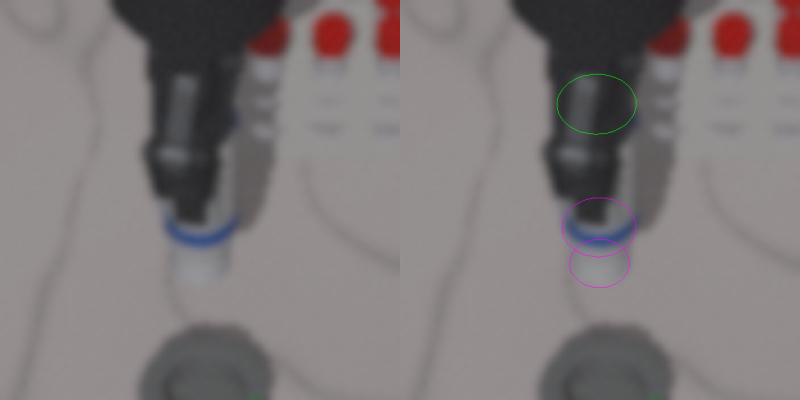

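servo_tool(rows=[{"dx":0,"dy":0.003,"dz":0.04,"wx":0,"wy":-0.02,"wz":-0.055,"fingers":1},{"dx":0,"dy":0.0051,"dz":0.07,"wx":0,"wy":0,"wz":0,"fingers":1},{"dx":0,"dy":0.0051,"dz":0.07,"wx":0,"wy":0,"wz":0,"fingers":1},{"dx":0,"dy":0.0051,"dz":0.07,"wx":0,"wy":0,"wz":0,"fingers":1},{"dx":0,"dy":0.0051,"dz":0.07,"wx":0,"wy":0,"wz":0,"fingers":1}])

```text
clock: 17.7
eef_pos: [552.9, -17.5, 188.0]
tool_rot: [-1.32, 1.563, -2.89]
force: [0.3, -0.5, -1.3]
width: 32.8
```

servo_tool(rows=[{"dx":0,"dy":0.0051,"dz":0.07,"wx":0,"wy":0,"wz":0,"fingers":1},{"dx":0,"dy":0.0051,"dz":0.07,"wx":0,"wy":0,"wz":0,"fingers":1},{"dx":0,"dy":0.004,"dz":0.07,"wx":0,"wy":0,"wz":0,"fingers":1},{"dx":0,"dy":0.002,"dz":0.045,"wx":0,"wy":0,"wz":0,"fingers":1},{"dx":0,"dy":0,"dz":0.01,"wx":0,"wy":0,"wz":0,"fingers":1}])

```text
clock: 18.32
eef_pos: [564.5, -217.7, 188.1]
tool_rot: [-1.238, 1.563, -2.814]
force: [-0.2, 0.9, -1.1]
width: 33.0
```

servo_tool(rows=[{"dx":0,"dy":0,"dz":0,"wx":0,"wy":0,"wz":0,"fingers":1},{"dx":0,"dy":0,"dz":0,"wx":0,"wy":0,"wz":0,"fingers":1}])

```text
clock: 18.58
eef_pos: [566.2, -212.1, 189.2]
tool_rot: [-1.564, 1.565, -3.133]
force: [0.2, 0.1, -1.5]
width: 32.4
```

```bash
cat > chk.py <<'E'
from ov import *
import sys
plan([567.5,-214,144.5],down((0,-1)))
s,p,R=st(); n=p[2]-56.5; S=(567.3,-214)
print('nose z',n, 'qd',np.abs(s['qd']).max())
G,Y,M,C=(0,255,0),(0,255,255),(255,0,255),(255,255,0)
it=[(p[0],p[1],n,28,M),(p[0],p[1],n+28,34,M),(*S,78,14,G),(*S,70,30,C)]
cv2.imwrite('pics/%s.png'%sys.argv[1],ov(sys.argv[1],[567,-214,90],it,30,8,'side'))
cv2.imwrite('pics/%st.png'%sys.argv[1],ov(sys.argv[1],[567,-214,90],it,30,8,'top'))
E
python3 chk.py z14
```

```text
t 18.57 pos [ 566.2 -212.1  189.2] width 32.4 F [ 0.2  0.1 -1.5]
tool x [-0.005 -0.    -1.   ] z [ 0.003 -1.     0.   ]
shift tool units total [0.0595 0.002  0.0026] dist 44.7
in target axes [0.0596 0.0017 0.0025]
rot tool units total [0.026 0.    0.051]
nose z 132.66694517538969 qd 0.006904141112165729
```

View pics/z14.png

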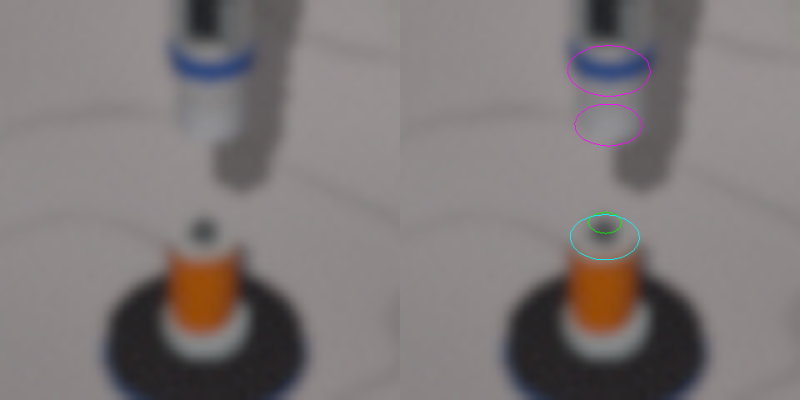

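View pics/z14t.png

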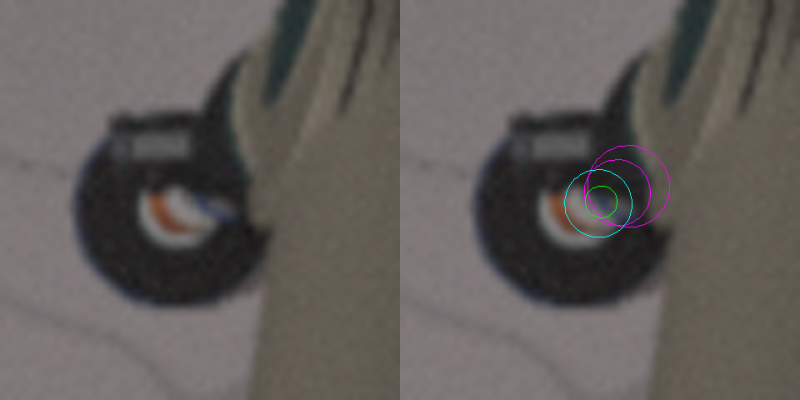

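servo_tool(rows=[{"dx":0.01,"dy":0.002,"dz":0.0023,"wx":0.026,"wy":0,"wz":0.05,"fingers":1},{"dx":0.015,"dy":0,"dz":0,"wx":0,"wy":0,"wz":0,"fingers":1},{"dx":0.01,"dy":0,"dz":0,"wx":0,"wy":0,"wz":0,"fingers":1},{"dx":0,"dy":0,"dz":0,"wx":0,"wy":0,"wz":0,"fingers":1},{"dx":0,"dy":0,"dz":0,"wx":0,"wy":0,"wz":0,"fingers":1}])

```text
clock: 19.3
eef_pos: [567.8, -216.4, 163.4]
tool_rot: [0.445, 1.569, -1.129]
force: [-0.1, -0.0, -0.6]
width: 32.7
```

```bash
python3 chk.py z15
```

```text
t 19.3 pos [ 567.8 -216.4  163.4] width 32.7 F [-0.1 -0.  -0.6]
tool x [ 0.001 -0.002 -1.   ] z [-0.003 -1.     0.002]
shift tool units total [ 0.0252 -0.0004 -0.0033] dist 19.0
in target axes [ 0.0252 -0.0004 -0.0032]
rot tool units total [-0.027  0.018 -0.008]
nose z 106.87673042461267 qd 0.008384319258058949
```

View pics/z15.png

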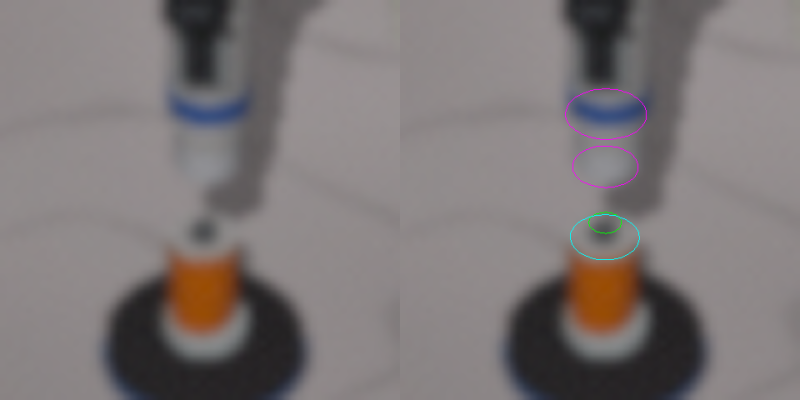

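servo_tool(rows=[{"dx":0.004,"dy":-0.0003,"dz":-0.0033,"wx":-0.027,"wy":0.018,"wz":-0.008,"fingers":1},{"dx":0.008,"dy":0,"dz":0,"wx":0,"wy":0,"wz":0,"fingers":1},{"dx":0.006,"dy":0,"dz":0,"wx":0,"wy":0,"wz":0,"fingers":1},{"dx":0,"dy":0,"dz":0,"wx":0,"wy":0,"wz":0,"fingers":1},{"dx":0,"dy":0,"dz":0,"wx":0,"wy":0,"wz":0,"fingers":1}])

```text
clock: 20.02
eef_pos: [567.5, -213.9, 149.8]
tool_rot: [-2.095, 1.571, 2.618]
force: [0.5, -0.4, -0.4]
width: 32.8
```

```bash
python3 chk.py z16
```

```text
t 20.02 pos [ 567.5 -213.9  149.8] width 32.8 F [ 0.5 -0.4 -0.4]
tool x [-0.  0. -1.] z [ 0. -1. -0.]
shift tool units total [0.0071 0.     0.0001] dist 5.3
in target axes [0.0071 0.     0.0001]
rot tool units total [ 0.    -0.001  0.001]
nose z 93.33305930084995 qd 0.004187934228586771
```

View pics/z16.png

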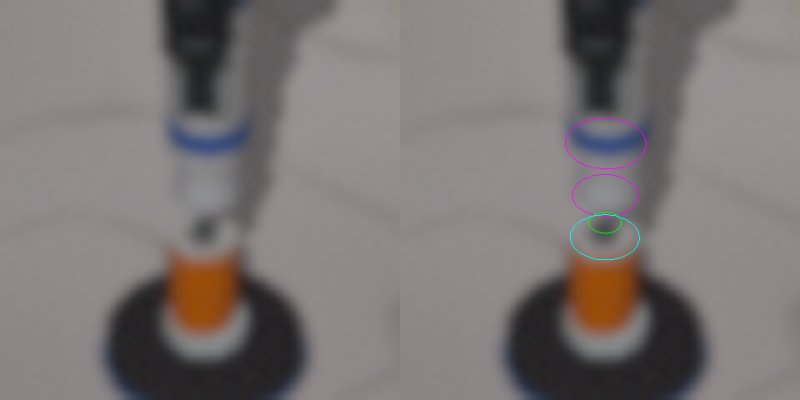

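servo_tool(rows=[{"dx":0.003,"dy":0,"dz":0,"wx":0,"wy":0,"wz":0,"fingers":1},{"dx":0.003,"dy":0,"dz":0,"wx":0,"wy":0,"wz":0,"fingers":1},{"dx":0,"dy":0,"dz":0,"wx":0,"wy":0,"wz":0,"fingers":1},{"dx":0,"dy":0,"dz":0,"wx":0,"wy":0,"wz":0,"fingers":1}])

```text
clock: 20.62
eef_pos: [567.4, -213.9, 145.3]
tool_rot: [-2.311, 1.571, 2.402]
force: [-0.2, 0.1, -1.1]
width: 33.0
```

```bash
python3 chk.py z17
```

```text
t 20.62 pos [ 567.4 -213.9  145.3] width 33.0 F [-0.2  0.1 -1.1]
tool x [-0.  0. -1.] z [ 0. -1. -0.]
shift tool units total [0.0011 0.0001 0.0002] dist 0.9
in target axes [0.0011 0.0001 0.0002]
rot tool units total [ 0.    -0.001  0.001]
nose z 88.8413232204783 qd 0.0016516559322610458
```

View pics/z17.png

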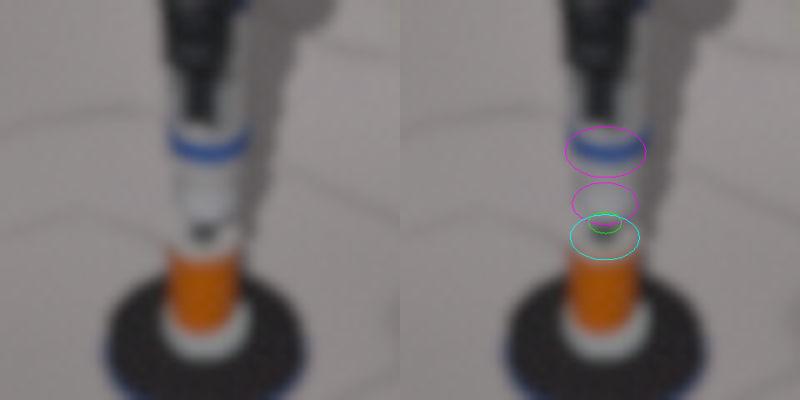

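View pics/z17side.png

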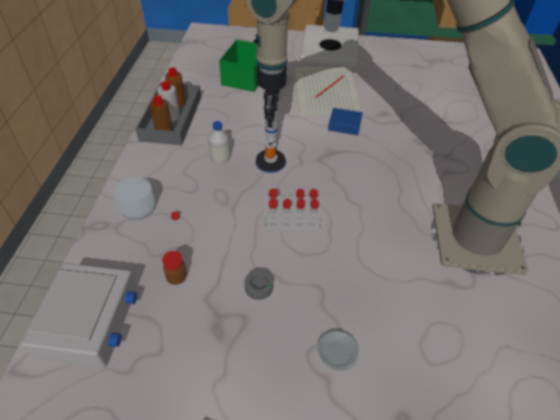

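```bash
python3 -c "
from h import *
print(ctrl.finish_job()); print(ctrl.read_state()['eef_pos'])"
```

```text
the job is handed in; nothing more can be done
None
the job is handed in; nothing more can be done
```

The holder is fully down on the stand's spigot and released. The microscope is held upright and still about 11 mm above the specimen, and the job was handed in at about 20.6 s of robot time.

- **Holder:** I picked it up, lined it up over the spigot in the side view and pushed it down. It met a hard stop at TCP height 35.6–35.8 mm, where 35.8 mm was expected with its underside on the shoulder. The push reached about 28 N. After release, the side picture shows it seated on the shoulder.
- **Microscope:** I gripped it about 79 mm above its nose, lifted it out of the dock and carried it over the end of the tube rack with about 45 mm to spare. It then came straight down over the specimen.
- **Last check:** The TCP was at (567.4, -213.9, 145.3) mm with the tool vertical. The nose was at about 88.8 mm and the specimen top at 78 mm by the listed sizes, a gap of about 10.8 mm. The joints were practically still, there was no contact force, and nose and specimen lined up within about a pixel in the side view. The rack, dish, jar, bottle and slide box look unmoved in that view.
- **Weaker points:** The gap is worked out from the arm's position and the known sizes, not measured. The two cameras differed by about 3–6 mm in x, so I relied on the side view compared with the arm. The top view was mostly blocked by the arm, so the left-right (y) centring rests on where the arm released the holder, not on a second picture.

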